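# Unlock the mirrored sweets chest and put its key back

## Task

Take the key from its stand and put it fully into the lock on top of the mirrored chest, turn it clockwise to its stop so that the lid springs ajar, then turn it back home and draw it straight out. Stand the key back down in its stand, leaving the lid ajar, and do not disturb the coasters or the two coffee cups next to the chest.

Things in the scene. Friction and masses are not known exactly. Their poses are not given: they have to be found in the camera images.
- key: Loose steel key, 60 g, upright. Origin: blade tip; z up the key, x blade width, y thickness. From the tip up: blade 14 x 4 mm to z 28 mm (lowest 5 mm 10 x 3), collar 24 x 16 to z 32, neck 14 x 8 to z 40, flat head 36 wide (x) x 12 thick (y) to z 72. Grip the head across its 12 mm from above, TCP 56 mm above the tip. A half turn about z gives the same key.
- key_stand: Fixed dark wooden block 60 x 60 x 45 mm, origin at the centre of its underside, z up. In its top, centred, a slot 18 mm (x) by 8 mm (y), chamfered 2 mm, 34 mm deep. The key stands in it, blade width along x, its collar resting on the block: the key's origin is then 17 mm above this origin.
- chest: Fixed low mirrored chest, 260 (x) x 200 (y) x 75 mm high, origin at the centre of its underside, x pointing to its far side. The lock is in a strip along its near edge; the lid covers the rest.
- keyhole (a point): Centre of the lock at the chest's top face, axes as the chest's; 40 mm from its near edge, 50 mm from the lid's edge. The plug, a 26 mm square steel block, is flush with the top inside a gold ring (54 mm outside, 2 mm high). Its slot is 16.5 mm along x (at home) by 6 mm along y, chamfered 2.5 mm, 34 mm deep. Key fully in: collar on the plug, tip 28 mm below this point.
- plug (a joint): Turn of the lock plug about the vertical, rad: 0 at home (a stop), grows clockwise seen from above, far stop at 1.2. The key has about 0.15 rad of play in the slot each way: it must turn about 1.35 to bring the plug to its stop and to about -0.15 to drive it home. The plug stays where it is left (friction 0.04 N m).
- lid (a joint): Angle of the chest's lid, rad: 0 shut (held by the lock), 0.22 ajar. The lid, 168 x 200 mm, is hinged at the chest's far edge. A spring lifts it once the plug passes about 0.95 rad and it stays ajar, its near edge about 37 mm above the chest's top. It is not in the way of turning the key back.
- coasters: Bystander: loose stack of square plastic coasters in one piece, 92 x 92 x 24 mm, origin at the centre of its underside. It stands on the other side of the chest from the key stand.
- finjan_a: Bystander: loose small ceramic coffee cup without handle, 64 mm across, 45 mm high, origin at the centre of its underside.
- finjan_b: Bystander: a second cup like finjan_a, on the other side of the chest.

How it is judged (in metres and radians):
On the way, in this order (a step that is already met when the one before it is completed fails the run):
1. the key is fully in the lock (tip at least 23 mm deep) and the plug is still home (z of key in the frame of keyhole below -0.023 m and horizontal distance between key and keyhole below 0.006 m and value of joint plug below 0.15 rad), for 0.1 s.
2. the key in the lock has turned the plug to its stop (over 1.1 rad) and the lid has sprung ajar (z of key in the frame of keyhole below -0.018 m and horizontal distance between key and keyhole below 0.008 m and value of joint plug above 1.1 rad and value of joint lid above 0.12 rad), for 0.1 s.
3. with the key still in, the plug is back home (under 0.15 rad) (z of key in the frame of keyhole below -0.018 m and horizontal distance between key and keyhole below 0.008 m and value of joint plug below 0.15 rad), for 0.1 s.
4. the key is drawn out of the lock, the plug at home (z of key in the frame of keyhole above 0.005 m and value of joint plug below 0.2 rad), for 0.1 s.
At the end, for the whole second after the job is handed in: The key stands upright (within 0.2 rad) and at rest in its stand's slot, down to within 6 mm of fully in; the lock plug is home (under 0.2 rad) and the lid stands ajar (over 0.12 rad) (z of key in the frame of key_stand between 0.005 and 0.023 m and horizontal distance between key and key_stand below 0.01 m and angle between key's own z axis and vertical below 0.2 rad and linear speed of key below 0.02 m/s and value of joint plug below 0.2 rad and value of joint lid above 0.12 rad); the robot touches nothing.
It fails at once if the coasters or a cup are pushed more than 30 mm from their place (distance of any of coasters, finjan_a, finjan_b from where it was at the start of the episode above 0.03 m).
It fails at once if a cup is tipped (angle between any of finjan_a, finjan_b's own z axis and vertical above 0.5 rad).
It also fails if it takes over 61 s, if anything falls off the work surface, if the arm or the gripper's body presses on something with over 40 N, if the wrist force passes 120 N, or if a joint passes its speed limit or range.

## Robot

A 6-joint arm with a two-finger parallel gripper is mounted at the origin on the work surface. World frame = base frame: x ahead of the robot, y to its left, z up, the work surface at z = 0. Lengths are in mm, angles in rad, forces in N, time in s.
With the tool pointing down it reaches from about 325 to 900 mm from the base axis. Payload 6.1 kg.
Tool frame: the origin (TCP) lies between the finger pads, 19 mm behind the fingertips; this is the grasp point; z points along the fingers, y is the line along which they close (so a half turn about z gives the same grasp; the last joint's range is limited). The gripper opens to 85 mm and grips with 20 to 120 N. Pads are 22 mm wide; open, the fingers measure 114 mm over their backs; the gripper's body (76 mm by 85 mm) begins 54 mm behind the grasp point. The pads swing forward as they close: fully open they stand 13 mm farther back than shut.
Start: joints at [-1.332, 0.22, 1.526, -0, 1.395, -0.126], TCP at [222.969, -583.867, 250] pointing down, gripper open.
Joint ranges: [-2.98, 2.98], [-0.91, 2.08], [0.09, 2.57], [-1.24, 4.39], [0.2, 2.65], [-2.68, 2.68]. Speed limits (rad/s): [2.57, 2.57, 3.01, 3.14, 3.14, 3.14].

## Interface

Orientations are given as a unit quaternion [w, x, y, z].
In Python, from plant import ctrl gives the robot as it stands.
- The arm moves only by the shell command python3 inch.py 'ROWS' [FORCE]. ROWS is one flat JSON list of numbers that holds 1 to 20 rows one after another, with no inner brackets; each row has 7 numbers: the finger opening in mm, then dx, dy, dz in units of 50 mm, then a rotation vector rx, ry, rz in units of 0.2 rad; each row shifts and turns the commanded pose from where the row before left it, along the tool's axes as they then stand; what a row does not reach is not made up. A row lasts 1/12 s, in which the tool goes at most 41.7 mm and 0.125 rad, less where a joint would pass 70% of its speed; a pose out of reach is approached as far as the arm can. The fingers move at their own pace and stop on an object; FORCE is the grip in N (left out, the last holds). Time passes only in rows, so rows that do not move let the fingers close. It prints the time, the measured TCP pose, the force, the opening and the grip force at its end. Input that does not fit is refused with a message, and nothing moves.
- ctrl.observe(): the state, without advancing time (a new reading comes with each control period).
- ctrl.read_camera(name): name is "scene" or "side" or "wrist"; returns a dict with "image" (384x512x3 uint8, red, green, blue), "range_z" (384x512 float32, mm along the optical axis (not along the pixel's ray), 0 where there is no reading), "mtx" (3x3 intrinsics, pixels), "k1" (the pictures are not rectified: a ray, as slopes to the right and down, at radius r is drawn at 1 + k1 r^2 times it, then the intrinsics apply), "world_from_camera" (4x4, takes a point from camera to world coordinates). Camera axes: x right, y down, z forward; pixel columns grow to the right and rows downward; lengths in mm; the calibration is good to about 2 mm. A picture is of the moment at which its call begins.
- ctrl.close_job(): hands the job in; it is judged then, once.
The state is a dict: "time_s": time; "qpos": joint angles; "qvel": joint speeds; "joint_torque": joint torques, N m; "tcp_pos": TCP position; "tcp_rot": TCP orientation; "wrist_force": force on the tool from outside, world axes, zero at the start; "wrist_torque": the same for the moment, N m; "grip_width": finger opening in mm; "gripper_force": force on a finger pad.
Only numpy, scipy, OpenCV 4.12 (cv2) and the standard library are available. Lean on these libraries where they do the work, as an engineer would, in place of code of your own. Each camera call takes 0.05 s, during which the arm holds its last target. There are 200 camera calls.

## Working session

There is one attempt and no reset: what is moved stays moved. The work goes in short steps, Python scripts to look and compute and a shell command to move; the robot and the scene stay as the last step left them, time stands still between calls to the robot, and variables do not carry over. Pictures are saved under pics/ and viewed, at most 10 in all, crops included, and the job is handed in when it is done.

```bash
ls; mkdir -p pics; cat > h.py <<'E'
import numpy as np, cv2, pickle
from plant import ctrl
def shot(n,tag):
    c=ctrl.read_camera(n); pickle.dump(c,open(f'pics/{tag}.pkl','wb')); cv2.imwrite(f'pics/{tag}.png',c['image'][:,:,::-1]); return c
def load(tag): return pickle.load(open(f'pics/{tag}.pkl','rb'))
def slopes(c,uv):
    K=c['mtx']; k=c['k1']; uv=np.atleast_2d(np.asarray(uv,float))
    d=np.c_[(uv[:,0]-K[0,2])/K[0,0],(uv[:,1]-K[1,2])/K[1,1]]; s=d.copy()
    for _ in range(20): s=d/(1+k*(s**2).sum(1,keepdims=True))
    return s
def rays(c,uv):
    s=slopes(c,uv); T=np.array(c['world_from_camera']); return T[:3,3],np.c_[s,np.ones(len(s))]@T[:3,:3].T
def onplane(c,uv,z):
    o,d=rays(c,uv); return o+d*((z-o[2])/d[:,2])[:,None]
def bydepth(c,uv):
    o,d=rays(c,uv); uv=np.atleast_2d(uv).astype(int); return o+d*c['range_z'][uv[:,1],uv[:,0]][:,None]
def tri(c1,p1,c2,p2):
    o1,d1=rays(c1,p1); o2,d2=rays(c2,p2); d1=d1[0];d2=d2[0]
    t=np.linalg.lstsq(np.c_[d1,-d2],o2-o1,rcond=None)[0]; a=o1+t[0]*d1;b=o2+t[1]*d2; return (a+b)/2,np.linalg.norm(a-b)
def project(c,P):
    T=np.linalg.inv(np.array(c['world_from_camera'])); p=np.atleast_2d(P)@T[:3,:3].T+T[:3,3]; s=p[:,:2]/p[:,2:]
    s=s*(1+c['k1']*(s**2).sum(1,keepdims=True)); K=c['mtx']; return np.c_[s[:,0]*K[0,0]+K[0,2],s[:,1]*K[1,1]+K[1,2]]
E
python3 - <<'E'
from h import *
for n in ['scene','side','wrist']:
    c=shot(n,n+'0'); print(n,c['mtx'].tolist(),c['k1'],np.round(c['world_from_camera'],3).tolist())
a=[cv2.imread(f'pics/{n}0.png') for n in ['scene','side']]
s=ctrl.observe(); print(s)
E
```

```text
inch.py
pics
plant.py
scene [[489.1218158848902, 0.0, 257.21935832457075], [0.0, 489.1218158848902, 194.3410221927619], [0.0, 0.0, 1.0]] -0.052275890812156695 [[-0.794, 0.412, -0.446, 1094.768], [0.607, 0.523, -0.598, 645.42], [-0.013, -0.746, -0.666, 809.216], [0.0, 0.0, 0.0, 1.0]]
side [[471.05632719956805, 0.0, 255.0679726036731], [0.0, 471.05632719956805, 187.61566812827715], [0.0, 0.0, 1.0]] -0.006392958565514761 [[-0.933, -0.206, 0.296, 231.986], [-0.36, 0.577, -0.733, 934.544], [-0.02, -0.79, -0.613, 848.092], [0.0, 0.0, 0.0, 1.0]]
wrist [[311.15634855259594, 0.0, 257.2371969995089], [0.0, 311.15634855259594, 193.16741261975747], [0.0, 0.0, 1.0]] -0.08229130761399284 [[0.356, -0.903, -0.242, 283.721], [-0.934, -0.344, -0.091, -559.66], [-0.002, 0.258, -0.966, 372.639], [0.0, 0.0, 0.0, 1.0]]
{'time_s': 0.15, 'qpos': array([-1.33210085e+00,  2.21044675e-01,  1.52736980e+00,  2.54487003e-06,
        1.39470707e+00, -1.26073572e-01]), 'qvel': array([ 0.00120685, -0.00051019, -0.00384329,  0.00046967,  0.00034056,
        0.00012919]), 'joint_torque': array([ 9.14318734e-04, -4.97483432e+01, -3.89906108e+01, -3.16073083e-04,
        7.13075395e-03,  3.19486969e-05]), 'tcp_pos': array([ 222.86420621, -583.43489191,  249.13933952]), 'tcp_rot': array([-7.63304968e-04,  9.83413749e-01,  1.81374790e-01, -4.17733435e-05]), 'wrist_force': array([-0.27691195,  0.86308422,  0.66778985]), 'wrist_torque': array([ 0.04244291, -0.02999893,  0.06622021]), 'gripper_force': 0.0, 'grip_width': 85.3055822623056}
```

View pics/scene0.png

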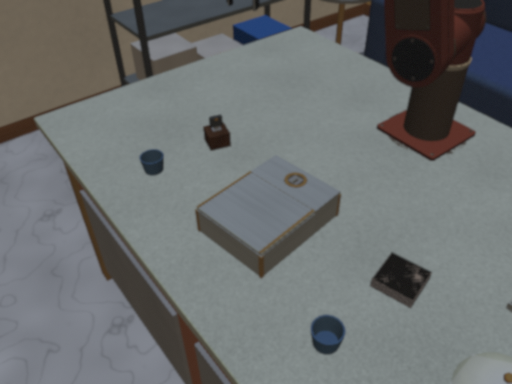

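View pics/side0.png

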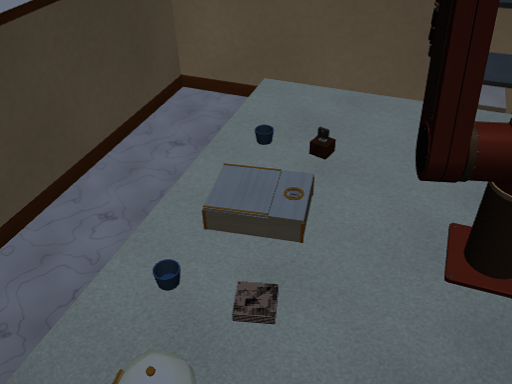

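The scene view shows the stand and key at about (216,133), the lock ring at (296,180), the cups at (152,161) and (327,333), and the coasters at (402,278). In the side view the stand is at (322,146), the ring at (293,193), the cups at (264,134) and (167,275), and the coasters at (256,302).

```bash
python3 - <<'E'
from h import *
a,b=load('scene0'),load('side0')
for n,p,q in [('ring',(295.5,180),(293,193)),('keyhead',(216,120),(323,131)),('cupfar',(152,153),(264,128)),('cupnear',(327,323),(167,266)),('coast',(403,271),(257,294))]:
    P,e=tri(a,[p],b,[q]); print(n,P.round(1),round(e,1),bydepth(a,[p]).round(0),bydepth(b,[q]).round(0))
# chest bottom/top corners
for n,p,q in [('topA',(280,158),None),('topB',(339,199),(313,172)),('topC',(261,267),(206,208)),('c',(198,211),(224,166))]: 
    print(n,onplane(a,[p],75).round(0), onplane(b,[q],75).round(0) if q else '')
E
```

```text
ring [502.9   1.8  76.8] 2.2 [[499.  -2.  70.]] [[504.  -2.  75.]]
keyhead [ 507.5 -323.4   78.9] 4.3 [[ 508. -322.   77.]] [[ 508. -328.   79.]]
cupfar [ 704.9 -327.2   52.9] 2.4 [[ 694. -354.   33.]] [[ 716. -357.   33.]]
cupnear [701.  321.3  52.9] 3.1 [[686. 308.  25.]] [[717. 302.  26.]]
coast [484.9 316.3  35.4] 3.2 [[475. 312.  22.]] [[488. 307.  26.]]
topA [[477. -86.  75.]] 
topB [[469. 111.  75.]] [[ 480. -111.   75.]]
topC [[725. 159.  75.]] [[693. 131.  75.]]
c [[737. -50.  75.]] [[726. -54.  75.]]
```

View pics/wrist0.png

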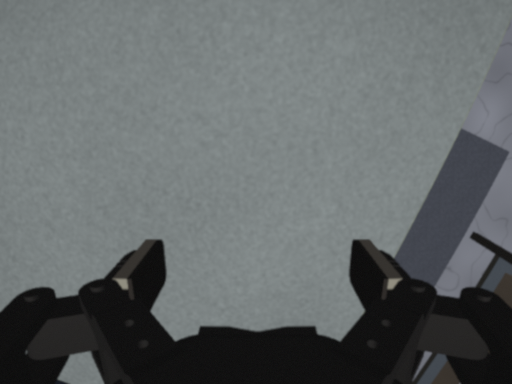

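The wrist view shows only bare table and the fingers. I'll move the wrist camera above the stand.

The rows are not in the units I measure in: shifts go in units of 50 mm and turns go in units of 0.2 rad. I convert before sending: 33 mm is 0.66, -15 mm is -0.3, 0.122 rad is 0.61.

```bash
python3 inch.py '[85, 0.66, -0.3, 0, 0, 0, 0, 85, 0.66, -0.3, 0, 0, 0, 0, 85, 0.66, -0.3, 0, 0, 0, 0, 85, 0.66, -0.3, 0, 0, 0, 0, 85, 0.66, -0.3, 0, 0, 0, 0, 85, 0.66, -0.3, 0, 0, 0, 0, 85, 0.66, -0.3, 0, 0, 0, 0, 85, 0.66, -0.3, 0, 0, 0, 0, 85, 0.66, -0.3, 0, 0, 0, 0, 85, 0.66, -0.3, 0, 0, 0, 0, 85, 0, 0, 0, 0, 0, 0.61, 85, 0, 0, 0, 0, 0, 0.61, 85, 0, 0, 0, 0, 0, 0.605, 85, 0, 0, 0, 0, 0, 0, 85, 0, 0, 0, 0, 0, 0]'
python3 - <<'E'
from h import *
c=shot('wrist','w1'); s=ctrl.observe(); print(s['qpos'].round(3),s['tcp_rot'].round(4))
E
```

```text
time_s: 1.4
tcp_pos: [477.7, -325.8, 249.7]
tcp_rot: [-0.0, 1.0, 0.002, -0.0]
wrist_force: [0.6, -1.0, 0.4]
grip_width: 85.0
gripper_force: 0.0
[-0.735  0.11   1.652  0.     1.381  0.832] [-2.0e-04  1.0e+00  1.7e-03 -2.0e-04]
```

View pics/w1.png

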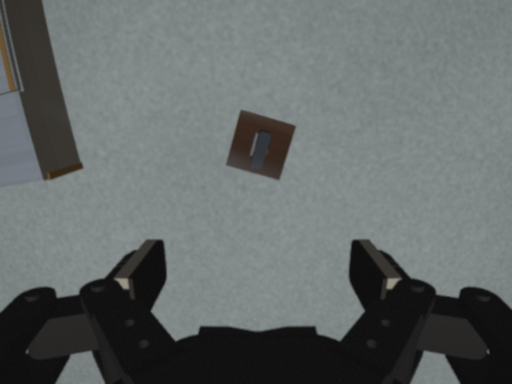

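The stand's brown top lies at about (260,145), turned roughly 0.25 rad. The key head is at (261,148), its width nearly vertical in the image. The chest's near corner is at (45,180).

```bash
cat >> h.py <<'E'
def stand(c,box):
    x0,y0,x1,y1=box; im=c['image'][y0:y1,x0:x1].astype(int)
    R,G,B=im[:,:,0],im[:,:,1],im[:,:,2]; dark=(G<75)&(B<80)
    m=np.zeros(c['image'].shape[:2],np.uint8); m[y0:y1,x0:x1]=dark
    n,l,st,_=cv2.connectedComponentsWithStats(m); i=1+st[1:,4].argmax(); return (l==i).astype(np.uint8)
E
python3 - <<'E'
from h import *
c=load('w1'); im=c['image']
for v in (125,140,148,160,172): print(v,[tuple(im[v,u]) for u in range(232,300,6)])
m=stand(c,(210,95,310,195)); print(m.sum())
cn=cv2.findContours(m,0,1)[0][0]; r=cv2.minAreaRect(cn); print(r)
B=cv2.boxPoints(r); P=onplane(c,B,45); print(P.round(1),P.mean(0),np.linalg.norm(np.diff(P,axis=0),axis=1))
rz=c['range_z']; ys,xs=np.nonzero(m); W=bydepth(c,np.c_[xs,ys]); 
k=W[:,2]>78; print(k.sum(), W[k].mean(0), W[k][:,2].max(), np.median(W[(W[:,2]>35)&(W[:,2]<60),2]))
hp=np.c_[xs,ys][k]; r=cv2.minAreaRect(hp.astype(np.int32)); Bh=onplane(c,cv2.boxPoints(r),89); print(r,Bh.round(1),Bh.mean(0))
E
python3 -c "
import cv2;i=cv2.imread('pics/w1.png')[95:195,210:310];cv2.imwrite('pics/w1c.png',cv2.resize(i,(600,600),interpolation=cv2.INTER_NEAREST))"
```

```text
125 [(np.uint8(131), np.uint8(138), np.uint8(139)), (np.uint8(58), np.uint8(42), np.uint8(33)), (np.uint8(57), np.uint8(40), np.uint8(32)), (np.uint8(56), np.uint8(40), np.uint8(32)), (np.uint8(57), np.uint8(40), np.uint8(32)), (np.uint8(57), np.uint8(42), np.uint8(34)), (np.uint8(61), np.uint8(44), np.uint8(37)), (np.uint8(63), np.uint8(46), np.uint8(37)), (np.uint8(62), np.uint8(46), np.uint8(39)), (np.uint8(63), np.uint8(48), np.uint8(41)), (np.uint8(73), np.uint8(66), np.uint8(62)), (np.uint8(125), np.uint8(132), np.uint8(133))]
140 [(np.uint8(87), np.uint8(86), np.uint8(83)), (np.uint8(53), np.uint8(37), np.uint8(29)), (np.uint8(53), np.uint8(36), np.uint8(27)), (np.uint8(54), np.uint8(39), np.uint8(31)), (np.uint8(74), np.uint8(76), np.uint8(81)), (np.uint8(51), np.uint8(53), np.uint8(59)), (np.uint8(50), np.uint8(53), np.uint8(56)), (np.uint8(54), np.uint8(39), np.uint8(31)), (np.uint8(54), np.uint8(37), np.uint8(29)), (np.uint8(55), np.uint8(38), np.uint8(30)), (np.uint8(115), np.uint8(120), np.uint8(119)), (np.uint8(129), np.uint8(136), np.uint8(136))]
148 [(np.uint8(55), np
[... 1523 characters left out ...]
uint8(129), np.uint8(137), np.uint8(137)), (np.uint8(135), np.uint8(142), np.uint8(143))]
3054
((260.17926025390625, 144.6226348876953), (56.45518493652344, 56.0431022644043), 15.945395469665527)
[[ 487.1 -291.    45. ]
 [ 543.1 -308.    45. ]
 [ 527.6 -364.1   45. ]
 [ 470.3 -349.3   45. ]] [ 507.02395195 -328.12286465   45.        ] [58.48725743 58.23355011 59.18184203]
520 [ 508.05176283 -328.16295471   94.6399794 ] 373.2912778902628 44.73734130370849
((259.3983459472656, 148.94772338867188), (41.31377410888672, 48.02154541015625), 27.21611213684082) [[ 497.3 -300.    89. ]
 [ 535.9 -320.3   89. ]
 [ 519.3 -353.5   89. ]
 [ 479.6 -334.1   89. ]] [ 508.01605337 -326.97774368   89.        ]
```

View pics/w1c.png

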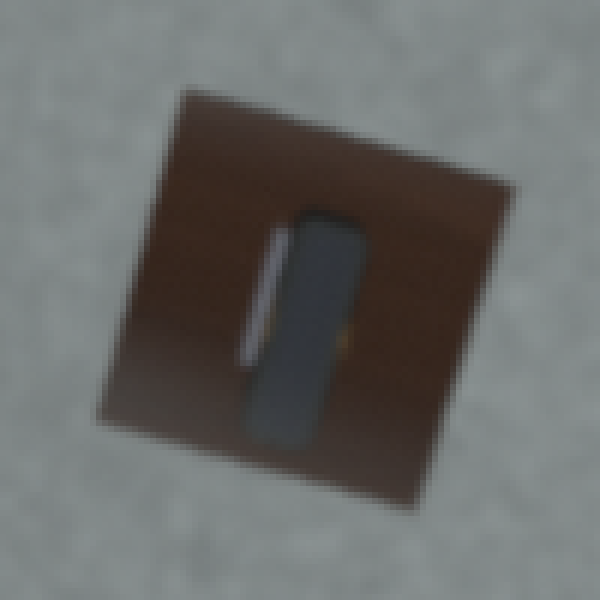

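```bash
cat >> h.py <<'E'
def head(c,box):
    x0,y0,x1,y1=box; im=c['image'][y0:y1,x0:x1].astype(int)
    m=np.zeros(c['image'].shape[:2],np.uint8); m[y0:y1,x0:x1]=(im[:,:,2]>=im[:,:,0])&(im[:,:,1]<64)
    n,l,st,ce=cv2.connectedComponentsWithStats(m); i=1+st[1:,4].argmax(); m=(l==i).astype(np.uint8)
    return m,cv2.minAreaRect(cv2.findContours(m,0,1)[0][0]),ce[i]
def yawof(P): # yaw of the longest side of box P (4x3)
    e=[P[1]-P[0],P[2]-P[1]]; e=max(e,key=np.linalg.norm); a=np.arctan2(e[1],e[0]); return (a+np.pi/2)%np.pi-np.pi/2
E
python3 inch.py '[85, 0.1, 0.02, 0.66, 0, 0, 0.45, 85, 0, 0.02, 0.64, 0, 0, 0.45, 85, 0, 0, 0, 0, 0, 0.45, 85, 0, 0, 0, 0, 0, 0, 85, 0, 0, 0, 0, 0, 0]'
python3 - <<'E'
from h import *
c=shot('wrist','w2'); c1=load('w1')
m1,r1,p1=head(c1,(225,105,300,185)); print(m1.sum(),r1,p1)
g=project(c,[[508,-328,89]])[0].astype(int); print(g)
m2,r2,p2=head(c,(g[0]-60,g[1]-70,g[0]+60,g[1]+60)); print(m2.sum(),r2,p2)
for cc,r in((c1,r1),(c,r2)):
    P=onplane(cc,cv2.boxPoints(r),89); print(P.mean(0).round(1),yawof(P),np.linalg.norm(np.diff(P,axis=0),axis=1).round(1))
print(tri(c1,[r1[0]],c,[r2[0]]))
ms=stand(c,(g[0]-90,g[1]-80,g[0]+90,min(g[1]+80,235))); r=cv2.minAreaRect(cv2.findContours(ms,0,1)[0][0]); P=onplane(c,cv2.boxPoints(r),45); print(r,P.mean(0),yawof(P),np.linalg.norm(np.diff(P,axis=0),axis=1).round(1))
ms1=stand(c1,(210,95,310,195)); ra=cv2.minAreaRect(cv2.findContours(ms1,0,1)[0][0]); print('stand tri',tri(c1,[ra[0]],c,[r[0]]))
s=ctrl.observe(); print(s['tcp_pos'],s['tcp_rot'].round(4))
E
```

```text
time_s: 1.87
tcp_pos: [482.6, -328.3, 185.1]
tcp_rot: [-0.0, 0.991, -0.133, -0.0]
wrist_force: [-0.0, 0.5, -0.1]
grip_width: 85.0
gripper_force: 0.0
406 ((260.4010009765625, 149.38174438476562), (12.368847846984863, 36.89143753051758), 14.534454345703125) [260.53940887 149.02955665]
[248 168]
654 ((249.0, 168.49998474121094), (13.999998092651367, 46.99999237060547), 0.0) [248.94801223 168.55963303]
[ 507.8 -327.9   89. ] -0.25290183451023873 [33.7 11.2 33.8]
[ 507.6 -328.5   89. ] -0.278898911260572 [34.2  9.8 34.2]
(array([ 507.16536299, -328.0807046 ,   83.87951718]), np.float64(0.393096521885981))
((250.0, 159.0), (70.0, 70.0), 90.0) [ 507.31469173 -328.06953018   45.        ] -0.24531872898450313 [58.3 60.3 61.5]
stand tri (array([ 507.23341249, -328.08016247,   40.39049507]), np.float64(0.3415521514190162))
[ 483.05704899 -328.6784464   186.02126674] [ 5.000e-04  9.911e-01 -1.328e-01  7.000e-04]
```

View pics/w2.png

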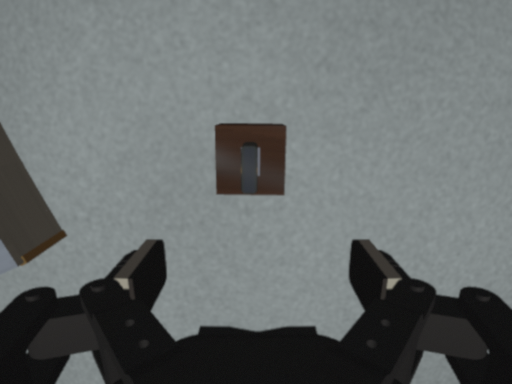

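The view is now aligned with the stand: its square is axis-parallel with centre at (250,159), and the key head is at (249,168). Both views put the key and stand at (507.4, -328.2), with heights within 5 mm of nominal. Next I'll grasp the key.

```bash
python3 inch.py '[60, 0.474, -0.136, 0.4, 0, 0, 0, 40, 0, 0, 0.62, 0, 0, 0, 40, 0, 0, 0.62, 0, 0, 0, 40, 0, 0, 0.4, 0, 0, 0, 40, 0, 0, 0.2, 0, 0, 0, 40, 0, 0, 0, 0, 0, 0]' 60
python3 - <<'E'
from h import *
s=ctrl.observe(); print(s['tcp_pos'],s['wrist_force'])
E
```

```text
time_s: 2.42
tcp_pos: [506.5, -327.2, 71.4]
tcp_rot: [-0.001, 0.991, -0.134, -0.001]
wrist_force: [0.0, 0.9, 0.7]
grip_width: 40.1
gripper_force: 0.0
[ 506.46676797 -327.1948062    71.43024127] [0.00490186 0.92971199 0.74278409]
```

In the tool's units: -30 mm is -0.6, -20 mm is -0.4.

```bash
python3 inch.py '[5, 0, 0, 0, 0, 0, 0, 5, 0, 0, 0, 0, 0, 0, 5, 0, 0, 0, 0, 0, 0, 5, 0, 0, 0, 0, 0, 0, 5, 0, 0, 0, 0, 0, 0, 5, 0, 0, 0, 0, 0, 0]' 60
python3 inch.py '[5, 0, 0, -0.2, 0, 0, 0, 5, 0, 0, -0.4, 0, 0, 0, 5, 0, 0, -0.6, 0, 0, 0, 5, 0, 0, -0.6, 0, 0, 0, 5, 0, 0, -0.6, 0, 0, 0, 5, 0, 0, 0, 0, 0, 0, 5, 0, 0, 0, 0, 0, 0]' 60
python3 - <<'E'
from h import *
c=shot('wrist','w3'); s=ctrl.observe(); print(s['tcp_pos'],s['wrist_force'],s['tcp_rot'])
E
```

```text
time_s: 2.92
tcp_pos: [508.8, -329.1, 75.7]
tcp_rot: [0.001, 0.991, -0.135, 0.002]
wrist_force: [0.7, -0.4, 6.8]
grip_width: 11.2
gripper_force: 59.1
time_s: 3.5
tcp_pos: [508.5, -328.8, 196.6]
tcp_rot: [0.002, 0.991, -0.135, 0.002]
wrist_force: [0.4, -0.9, -1.2]
grip_width: 11.2
gripper_force: 59.0
[ 507.49725462 -327.91553751  194.18199747] [-1.24142728 -0.36751098 -1.42733834] [ 4.78921152e-04  9.90895575e-01 -1.34629784e-01  7.42989300e-04]
```

In the tool's units: -16 mm is -0.32, -10 mm is -0.2, -0.09 rad is -0.45.

```bash
python3 inch.py '[5, -0.2, -0.4, 0, 0, 0, 0, 5, -0.32, -0.62, 0, 0, 0, 0, 5, -0.32, -0.62, 0, 0, 0, 0, 5, -0.32, -0.62, 0, 0, 0, 0, 5, -0.32, -0.62, 0, 0, 0, 0, 5, -0.32, -0.62, 0, 0, 0, 0, 5, -0.32, -0.62, 0, 0, 0, 0, 5, -0.32, -0.62, 0, 0, 0, 0, 5, -0.32, -0.62, 0, 0, 0, 0, 5, -0.2, -0.4, 0, 0, 0, 0, 5, 0, 0, 0, 0, 0, -0.45, 5, 0, 0, 0, 0, 0, -0.45, 5, 0, 0, 0, 0, 0, -0.45, 5, 0, 0, 0, 0, 0, -0.45, 5, 0, 0, 0, 0, 0, -0.45, 5, 0, 0, 0, 0, 0, 0, 5, 0, 0, 0, 0, 0, 0]' 60
python3 - <<'E'
from h import *
c=shot('wrist','w4'); s=ctrl.observe(); print(s['tcp_pos'],s['tcp_rot'].round(4))
E
```

```text
time_s: 4.97
tcp_pos: [440.5, -10.5, 191.7]
tcp_rot: [-0.0, 0.996, 0.088, -0.001]
wrist_force: [-0.1, -0.1, -0.6]
grip_width: 11.0
gripper_force: 59.1
[440.7540721  -10.59270526 191.92754212] [-3.000e-04  9.961e-01  8.840e-02 -1.100e-03]
```

View pics/w4.png

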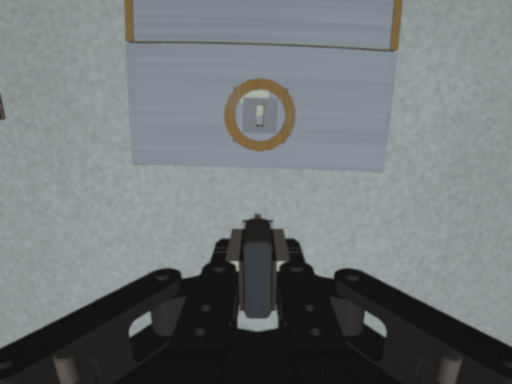

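The ring is centred at about (260,115), with the plug inside it and the slot at (260,113). The chest's near edge runs from (133,164) to (383,171), and the held key hangs at (257,220–310). I'll compute the ring centre and chest yaw, then take a second view.

```bash
cat >> h.py <<'E'
def ring(c,box):
    x0,y0,x1,y1=box; im=c['image'][y0:y1,x0:x1].astype(int)
    m=np.zeros(c['image'].shape[:2],np.uint8); m[y0:y1,x0:x1]=((im[:,:,0]-im[:,:,2])>25)
    n,l,st,ce=cv2.connectedComponentsWithStats(m); i=1+st[1:,4].argmax(); m=(l==i).astype(np.uint8)
    k=max(cv2.findContours(m,cv2.RETR_EXTERNAL,cv2.CHAIN_APPROX_NONE)[0],key=len); k=cv2.convexHull(k); return cv2.fitEllipse(k),k
def plug(c,ctr,half,t):
    x,y=np.int32(ctr); h=half; g=c['image'][y-h:y+h,x-h:x+h].mean(2); m=(g<t).astype(np.uint8)
    n,l,st,ce=cv2.connectedComponentsWithStats(m); i=1+st[1:,4].argmax()
    k=cv2.findContours((l==i).astype(np.uint8),0,1)[0][0]; r=cv2.minAreaRect(k); return ((r[0][0]+x-h,r[0][1]+y-h),r[1],r[2])
E
python3 - <<'E'
from h import *
c=load('w4'); e,k=ring(c,(210,65,310,160)); print(e)
w=onplane(c,k[:,0],77); (x,y),r=cv2.minEnclosingCircle(w[:,:2].astype(np.float32)); print('ring',x,y,2*r, cv2.fitEllipse(w[:,:2].astype(np.float32)))
for h in(74,75,76): print(bydepth(c,[(150,100),(360,100),(255,60),(260,104)])[:,2])
# edges: per-column transition near edge
im=c['image'].astype(int); 
cols=np.arange(150,372,4); E=[]
for u in cols:
    g=(im[150:182,u,2]-im[150:182,u,0]).astype(float); d=g[:-4]-g[4:]; E.append((u,150+2+d.argmax()))
E=np.array(E,float); P=onplane(c,E,75); f=np.polyfit(P[:,1],P[:,0],1); res=P[:,0]-np.polyval(f,P[:,1]); f=np.polyfit(P[abs(res)<1.5,1],P[abs(res)<1.5,0],1); print('chest yaw',-np.arctan(f[0]),res.std(), 'dist to edge',(x-np.polyval(f,y))*np.cos(np.arctan(f[0])))
for v in range(94,136,4): print(v,im[v,236:284:4].mean(1).astype(int))
E
```

```text
((259.49127197265625, 114.3145980834961), (70.41138458251953, 71.96003723144531), 1.9651535749435425)
ring 501.24578857421875 -0.5891796350479126 53.01303482055664 ((501.19024658203125, -0.6163848638534546), (52.57493209838867, 52.64860916137695), 97.81267547607422)
[74.29289401 75.10315285 74.95135246 60.63013039]
[74.29289401 75.10315285 74.95135246 60.63013039]
[74.29289401 75.10315285 74.95135246 60.63013039]
chest yaw 0.14380790899706647 0.4067652106710682 dist to edge 39.75048177542108
94 [103 102 122 166 169 170 170 170 160 137  99  97]
98 [105 122 133 129 134 133 140 138 136 131 134 100]
102 [105 149 125 124 122 122 122 121 122 126 126 135]
106 [117 142 125 124 124 137 163 111 126 126 127 142]
110 [134 143 124 125 124 139 167 117 126 125 125 142]
114 [135 144 123 125 122 144 161 114 125 122 129 141]
118 [135 144 124 125 121 136 142 118 123 124 129 141]
122 [122 145 125 123 121 130 142 115 122 124 131 142]
126 [104 146 123 123 123 101  95 115 124 125 131 140]
130 [ 95 133 124 123 128 124 123 123 124 124 133 109]
134 [ 94  94 134 143 142 144 141 143 144 141 114  96]
```

In the tool's units: 15 mm is 0.3, 14.3 mm is 0.286, 0.033 rad is 0.165.

```bash
python3 inch.py '[5, 0.3, 0, 0.22, 0, 0, 0, 5, 0.286, 0, 0.22, 0, 0, 0.165, 5, 0, 0, 0, 0, 0, 0, 5, 0, 0, 0, 0, 0, 0]' 60
python3 - <<'E'
from h import *
c=shot('wrist','w5'); c4=load('w4'); s=ctrl.observe(); print(s['tcp_pos'],2*np.arctan2(s['tcp_rot'][2],s['tcp_rot'][1]),s['tcp_rot'])
g=project(c,[[501.2,-.6,77]])[0]; print(g); u,v=g.astype(int)
e4,k4=ring(c4,(210,65,310,160)); e,k=ring(c,(u-55,v-55,u+55,v+50)); print(e)
w=onplane(c,k[:,0],77); print(cv2.fitEllipse(w[:,:2].astype(np.float32)),cv2.minEnclosingCircle(w[:,:2].astype(np.float32)))
print(tri(c4,[e4[0]],c,[e[0]]))
im=c['image'][v-60:v+140,u-100:u+100]; cv2.imwrite('pics/w5c.png',cv2.resize(im,(600,600),interpolation=cv2.INTER_CUBIC)[:,:,::-1]); print(u-100,v-60)
E
```

```text
time_s: 5.35
tcp_pos: [469.5, -5.3, 170.0]
tcp_rot: [-0.0, 0.997, 0.073, -0.002]
wrist_force: [0.1, -0.4, -0.5]
grip_width: 11.2
gripper_force: 59.1
[469.58688482  -5.42187185 170.54813958] 0.14669929491232114 [-2.07463134e-04  9.97310551e-01  7.32838510e-02 -1.04863633e-03]
[258.17667692 158.57178657]
((258.19537353515625, 157.3234100341797), (74.5066146850586, 75.15576171875), 62.6916618347168)
((501.3363952636719, -0.5868874192237854), (52.432098388671875, 52.799163818359375), 62.9200439453125) ((501.2822265625, -0.5701189041137695), 26.538511276245117)
(array([501.73767029,  -0.53443515,  74.75744065]), np.float64(0.007991274335497718))
158 98
```

View pics/w5c.png

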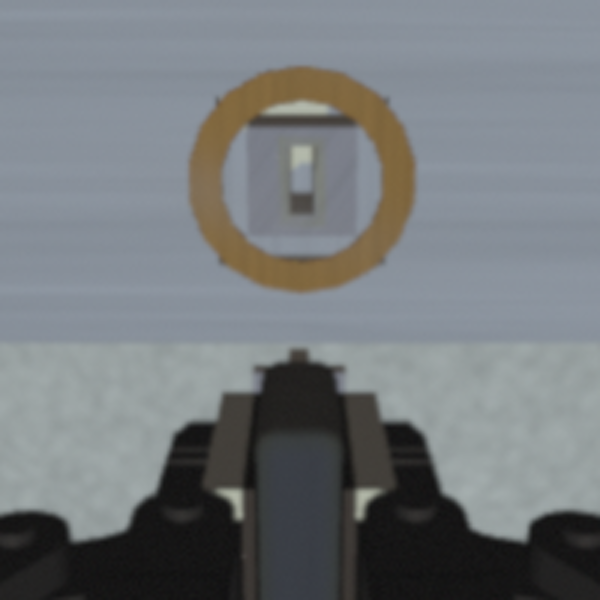

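The plug is aligned and at home, with the slot at crop (302,180). The blade tip is just visible at crop (299,352), below the ring. I'll check the tip position against the TCP.

```bash
python3 - <<'E'
from h import *
c=load('w5'); a=.144
ax=np.array([np.cos(a),np.sin(a)]); ay=np.array([np.sin(a),-np.cos(a)])
T=np.array([469.55,-5.35])
for z in(112,114,116):
    P=onplane(c,[(158+299.5/3,98+350/3),(158+299.5/3,98+362/3)],z)[:,:2]-T; print(z,(P@ax).round(1),(P@ay).round(1))
d=np.array([501.35,-0.58])-T; print('go',d@ax,d@ay)
for z,p in((75,(302,180)),(73,(302,180))):
    P=onplane(c,[(158+p[0]/3,98+p[1]/3)],z)[0]; print('slot',P)
E
```

```text
112 [2.7 0.1] [-0.4 -0.4]
114 [3.4 0.8] [-0.4 -0.4]
116 [4.1 1.5] [-0.4 -0.4]
go 32.155375534818994 -0.15723935501184172
slot [501.34666756  -0.93210789  75.        ]
slot [501.04452457  -0.98377277  73.        ]
```

In the tool's units: 0.3 mm is 0.006, 16.6 mm is 0.332.

```bash
python3 inch.py '[5, 0.332, 0.006, 0, 0, 0, 0, 5, 0.32, 0, 0, 0, 0, 0, 5, 0, 0, 0.3, 0, 0, 0, 5, 0, 0, 0.3, 0, 0, 0, 5, 0, 0, 0, 0, 0, 0, 5, 0, 0, 0, 0, 0, 0]' 60
python3 inch.py '[5, 0, 0, 0.08, 0, 0, 0, 5, 0, 0, 0.08, 0, 0, 0, 5, 0, 0, 0.08, 0, 0, 0, 5, 0, 0, 0.08, 0, 0, 0, 5, 0, 0, 0, 0, 0, 0]' 60
```

```text
time_s: 5.9
tcp_pos: [501.6, -1.0, 140.8]
tcp_rot: [-0.0, 0.997, 0.073, -0.001]
wrist_force: [-0.5, 0.8, -1.0]
grip_width: 11.4
gripper_force: 59.1
time_s: 6.32
tcp_pos: [502.2, -0.9, 124.3]
tcp_rot: [-0.0, 0.997, 0.073, -0.0]
wrist_force: [1.1, 0.1, -0.6]
grip_width: 11.2
gripper_force: 59.0
```

Entering with no force. I'll carry on down.

In the tool's units: 4 mm is 0.08.

```bash
python3 inch.py '[5, 0, 0, 0.08, 0, 0, 0, 5, 0, 0, 0.08, 0, 0, 0, 5, 0, 0, 0.08, 0, 0, 0, 5, 0, 0, 0.08, 0, 0, 0, 5, 0, 0, 0, 0, 0, 0]' 60
python3 inch.py '[5, 0, 0, 0.04, 0, 0, 0, 5, 0, 0, 0.04, 0, 0, 0, 5, 0, 0, 0, 0, 0, 0]' 60
```

```text
time_s: 6.73
tcp_pos: [502.3, -0.9, 108.0]
tcp_rot: [-0.0, 0.997, 0.073, -0.0]
wrist_force: [0.4, 0.4, -1.5]
grip_width: 10.8
gripper_force: 59.0
time_s: 6.98
tcp_pos: [503.0, -1.0, 105.7]
tcp_rot: [0.0, 0.997, 0.073, 0.0]
wrist_force: [-1.9, 0.3, 4.3]
grip_width: 11.1
gripper_force: 59.7
```

```bash
python3 inch.py '[5, 0, 0, 0.02, 0, 0, 0, 5, 0, 0, 0, 0, 0, 0]' 60; python3 - <<'E'
from h import *
for _ in range(3):
    s=ctrl.observe(); print(s['tcp_pos'].round(1),s['wrist_force'].round(1))
c=shot('wrist','w6'); im=c['image'][100:300,157:357]; cv2.imwrite('pics/w6c.png',cv2.resize(im,(600,600),interpolation=cv2.INTER_CUBIC)[:,:,::-1])
E
```

```text
time_s: 7.15
tcp_pos: [503.0, -1.0, 105.6]
tcp_rot: [0.0, 0.997, 0.073, 0.0]
wrist_force: [-4.9, -0.3, 11.4]
grip_width: 11.3
gripper_force: 61.0
[503.   -1.  105.6] [-4.9 -0.3 11.4]
[503.   -1.  105.6] [-4.9 -0.3 11.4]
[503.   -1.  105.6] [-4.9 -0.3 11.4]
```

View pics/w6c.png

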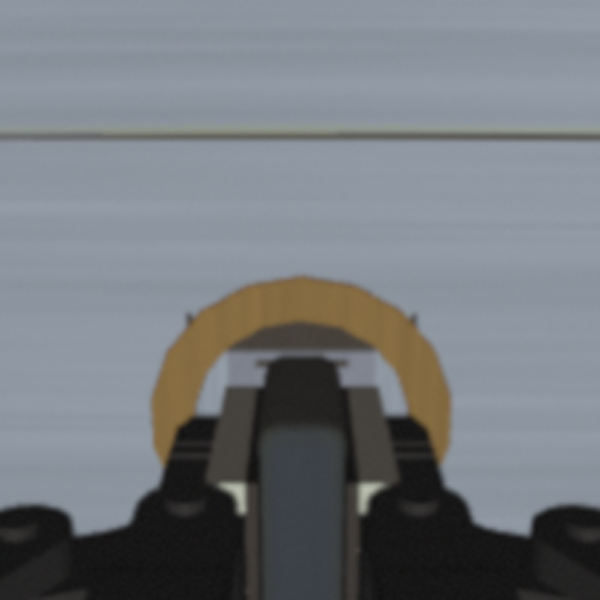

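The head is gripped and the collar sits on the plug. z stopped at 105.6 with the force rising, which matches the 75.7 at the stand plus 30, so the key is fully in. Joint 6 is near 1.43, so a 1.35 turn would pass its limit of 2.68. I'll regrasp with a half turn.

```bash
python3 inch.py '[5, -0.02, 0, -0.026, 0, 0, 0, 5, 0, 0, 0, 0, 0, 0, 85, 0, 0, 0, 0, 0, 0, 85, 0, 0, 0, 0, 0, 0, 85, 0, 0, 0, 0, 0, 0, 85, 0, 0, 0, 0, 0, 0, 85, 0, 0, 0, 0, 0, 0, 85, 0, 0, -0.6, 0, 0, 0, 85, 0, 0, -0.6, 0, 0, 0, 85, 0, 0, 0, 0, 0, 0, 85, 0, 0, 0, 0, 0, 0]' 60
python3 inch.py '[85, 0, 0, 0, 0, 0, -0.585, 85, 0, 0, 0, 0, 0, -0.585, 85, 0, 0, 0, 0, 0, -0.585, 85, 0, 0, 0, 0, 0, -0.585, 85, 0, 0, 0, 0, 0, -0.585, 85, 0, 0, 0, 0, 0, -0.583, 85, 0, 0, 0, 0, 0, -0.61, 85, 0, 0, 0, 0, 0, -0.61, 85, 0, 0, 0, 0, 0, -0.61, 85, 0, 0, 0, 0, 0, -0.61, 85, 0, 0, 0, 0, 0, -0.61, 85, 0, 0, 0, 0, 0, -0.61, 85, 0, 0, 0, 0, 0, -0.61, 85, 0, 0, 0, 0, 0, -0.61, 85, 0, 0, 0, 0, 0, -0.61, 85, 0, 0, 0, 0, 0, -0.61]'
python3 inch.py '[85, 0, 0, 0, 0, 0, -0.61, 85, 0, 0, 0, 0, 0, -0.61, 85, 0, 0, 0, 0, 0, -0.61, 85, 0, 0, 0, 0, 0, -0.61, 85, 0, 0, 0, 0, 0, -0.61, 85, 0, 0, 0, 0, 0, -0.61, 85, 0, 0, 0, 0, 0, -0.61, 85, 0, 0, 0, 0, 0, -0.61, 85, 0, 0, 0, 0, 0, -0.61, 85, 0, 0, 0, 0, 0, -0.61, 85, 0, 0, 0, 0, 0, 0, 85, 0, 0, 0, 0, 0, 0]'
python3 - <<'E'
from h import *
c=shot('wrist','w7'); s=ctrl.observe(); print(s['qpos'].round(3),2*np.arctan2(s['tcp_rot'][2],s['tcp_rot'][1]))
E
```

```text
time_s: 8.12
tcp_pos: [503.3, -1.4, 167.4]
tcp_rot: [0.001, 0.997, 0.073, 0.002]
wrist_force: [-0.1, -0.8, -0.9]
grip_width: 85.1
gripper_force: 0.0
time_s: 9.45
tcp_pos: [500.7, -1.0, 163.6]
tcp_rot: [-0.001, 0.509, 0.861, -0.0]
wrist_force: [1.1, -0.4, -0.3]
grip_width: 85.3
gripper_force: 0.0
time_s: 10.45
tcp_pos: [500.9, -1.0, 164.1]
tcp_rot: [-0.001, -0.072, 0.997, 0.0]
wrist_force: [0.5, -0.7, 0.1]
grip_width: 85.3
gripper_force: 0.0
[-0.16   0.004  1.929  0.     1.21  -1.873] 3.284431584243845
```

View pics/w7.png

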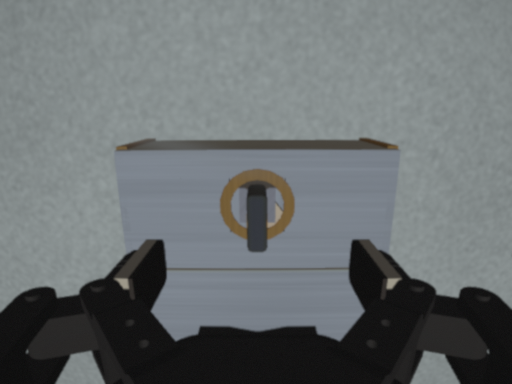

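The key stands in the lock: ring at (257,205), head at (257,185–250), aligned with the tool. I'll check the head's offset from the TCP.

```bash
python3 - <<'E'
from h import *
c=load('w7'); m,r,p=head(c,(225,165,290,255)); print(r)
P=onplane(c,cv2.boxPoints(r),119); print(P.mean(0),yawof(P),np.linalg.norm(np.diff(P,axis=0),axis=1))
e,k=ring(c,(210,160,305,260)); w=onplane(c,k[:,0],77); print(cv2.minEnclosingCircle(w[:,:2].astype(np.float32)))
E
```

```text
((256.5, 219.5), (19.0, 61.0), 0.0)
[496.67744641  -1.49686535 119.        ] 0.13342338929131925 [37.26455335 10.63475121 37.26504358]
((500.87115478515625, -0.727104127407074), 26.46560287475586)
```

```bash
python3 - <<'E'
from h import *
c=load('w7'); a=.144; o=np.array([501,-.7]); ax=np.array([np.cos(a),np.sin(a)])
for z in (119,87): print(z,project(c,[[*(o+t*ax),z] for t in(-18,0,18)]).round(1).tolist())
im=c['image'].astype(int)
for v in range(178,262,3): print(v,im[v,257],im[v,250], c['range_z'][v,257].round(0), bydepth(c,[(257,v)])[0].round(0))
E
```

```text
119 [[256.7, 197.6], [256.8, 227.5], [256.9, 255.8]]
87 [[256.8, 184.5], [256.8, 210.3], [256.9, 235.0]]
178 [112  93  65] [116  96  65] 215.0 [481.  -3.  77.]
181 [72 66 61] [86 75 60] 240.0 [488.  -2.  53.]
184 [50 48 46] [58 54 51] 232.0 [489.  -2.  62.]
187 [37 36 35] [35 35 33] 195.0 [482.  -3.  98.]
190 [34 34 32] [33 31 29] 187.0 [482.  -3. 107.]
193 [35 33 33] [31 31 29] 182.0 [482.  -3. 112.]
196 [48 50 51] [45 47 46] 177.0 [483.  -3. 117.]
199 [52 56 60] [52 55 57] 177.0 [484.  -3. 118.]
202 [53 56 63] [52 56 60] 176.0 [486.  -3. 119.]
205 [53 56 63] [52 56 60] 177.0 [488.  -2. 118.]
208 [52 55 62] [52 56 60] 176.0 [489.  -2. 120.]
211 [52 56 62] [52 56 61] 179.0 [491.  -2. 118.]
214 [52 56 62] [53 56 60] 178.0 [493.  -2. 119.]
217 [54 57 63] [52 55 59] 178.0 [494.  -2. 120.]
220 [53 56 62] [53 56 60] 180.0 [497.  -1. 118.]
223 [53 55 62] [52 56 59] 180.0 [498.  -1. 119.]
226 [53 57 63] [53 56 60] 179.0 [500.  -1. 120.]
229 [53 56 63] [53 57 60] 180.0 [502.  -0. 119.]
232 [52 55 62] [52 56 59] 181.0 [504.  -0. 119.]
235 [53 57 63] [52 56 59] 181.0 [506.   0. 119.]
238 [52 55 62] [53 56 59] 182.0 [507.   0. 119.]
241 [52 56 62] [53 57 59] 182.0 [509.   1. 119.]
244 [53 56 62] [53 57 60] 183.0 [511.   1. 119.]
247 [53 56 62] [53 57 60] 184.0 [513.   1. 119.]
250 [56 60 63] [66 69 71] 185.0 [516.   2. 117.]
253 [121 129 137] [123 131 140] 233.0 [538.   5.  75.]
256 [123 131 140] [124 132 141] 233.0 [541.   5.  75.]
259 [123 131 140] [124 132 141] 235.0 [544.   6.  74.]
```

The key is seated and upright: top face at z 119, rows 196–251. I'll descend and regrasp.

In the tool's units: 30 mm is 0.6, 28 mm is 0.56.

```bash
python3 inch.py '[50, 0.01, 0, 0.6, 0, 0, 0, 40, 0, 0, 0.56, 0, 0, 0, 40, 0, 0, 0, 0, 0, 0, 40, 0, 0, 0, 0, 0, 0, 5, 0, 0, 0, 0, 0, 0, 5, 0, 0, 0, 0, 0, 0, 5, 0, 0, 0, 0, 0, 0, 5, 0, 0, 0, 0, 0, 0, 5, 0, 0, 0, 0, 0, 0, 5, 0, 0, 0, 0, 0, 0]' 90
python3 inch.py '[5, 0, 0, 0, 0, 0, 0.5, 5, 0, 0, 0, 0, 0, 0.5, 5, 0, 0, 0, 0, 0, 0.5, 5, 0, 0, 0, 0, 0, 0.5, 5, 0, 0, 0, 0, 0, 0]' 90; python3 -c "
from plant import ctrl; s=ctrl.observe(); print(s['wrist_torque'],s['qpos'])"
```

```text
time_s: 11.33
tcp_pos: [502.8, -1.5, 109.4]
tcp_rot: [0.002, -0.073, 0.997, -0.0]
wrist_force: [-0.7, 0.4, 7.2]
grip_width: 10.8
gripper_force: 88.1
time_s: 11.75
tcp_pos: [502.8, -1.7, 109.4]
tcp_rot: [0.002, 0.129, 0.992, -0.0]
wrist_force: [-0.0, -0.8, 6.2]
grip_width: 10.4
gripper_force: 88.4
[-0.21158367  0.06788567  0.03630466] [-1.60062271e-01  7.82088511e-02  1.96707974e+00 -5.64124155e-04
  1.09232078e+00 -1.47211828e+00]
```

```bash
python3 inch.py '[5, 0, 0, 0, 0, 0, 0.5, 5, 0, 0, 0, 0, 0, 0.5, 5, 0, 0, 0, 0, 0, 0.5, 5, 0, 0, 0, 0, 0, 0.5, 5, 0, 0, 0, 0, 0, 0.5, 5, 0, 0, 0, 0, 0, 0.5, 5, 0, 0, 0, 0, 0, 0.5, 5, 0, 0, 0, 0, 0, 0.5, 5, 0, 0, 0, 0, 0, 0.5, 5, 0, 0, 0, 0, 0, 0.25, 5, 0, 0, 0, 0, 0, 0, 5, 0, 0, 0, 0, 0, 0]' 90
python3 - <<'E'
from h import *
s=ctrl.observe(); print(s['wrist_torque'],s['qpos'],2*np.arctan2(s['tcp_rot'][2],s['tcp_rot'][1])%6.283-np.pi)
c=shot('scene','s1'); P=bydepth(c,[(270,200),(260,190),(280,205)]); print(P)
c=shot('side','d1'); P=bydepth(c,[(260,190),(250,185)]); print(P)
E
```

```text
time_s: 12.75
tcp_pos: [501.9, -2.5, 109.4]
tcp_rot: [0.001, 0.566, 0.824, -0.001]
wrist_force: [-4.7, -3.7, 9.1]
grip_width: 10.5
gripper_force: 88.8
[-0.82915742  0.83780098  0.0516522 ] [-0.16076649  0.07791018  1.96747832 -0.00258454  1.09428736 -0.52710501] -1.203274532852743
[[605.88797797  36.39262287  95.45354711]
 [607.50418864   3.18078434 102.20914717]
 [600.00633963  63.23718014  96.96123135]]
[[576.11225414  50.81250296 104.95707345]
 [610.62622839  33.54568284  99.70930021]]
```

The lid is ajar (about 100 mm high where it had been 75). I'll turn a touch further to be sure of the stop.

```bash
python3 inch.py '[5, 0, 0, 0, 0, 0, 0.2, 5, 0, 0, 0, 0, 0, 0.15, 5, 0, 0, 0, 0, 0, 0, 5, 0, 0, 0, 0, 0, 0]' 90
python3 -c "
from plant import ctrl; import numpy as np; s=ctrl.observe(); print(s['wrist_torque'],s['qpos'],2*np.arctan2(s['tcp_rot'][2],s['tcp_rot'][1])%6.283-np.pi)"
```

```text
time_s: 13.18
tcp_pos: [501.9, -2.6, 109.4]
tcp_rot: [0.001, 0.594, 0.804, -0.001]
wrist_force: [-4.8, -5.1, 9.9]
grip_width: 10.5
gripper_force: 88.9
[-0.84967285  0.99084981  0.19567313] [-0.16075285  0.07780824  1.96749626 -0.00283844  1.09453647 -0.45751995] -1.2727301225587409
```

At the stop: the torque rose to 0.2 N m. Turning back.

The rows are not in the units I measure in: shifts go in units of 50 mm and turns go in units of 0.2 rad. I convert before sending: -0.05 rad is -0.25.

```bash
python3 inch.py '[5, 0, 0, 0, 0, 0, -0.5, 5, 0, 0, 0, 0, 0, -0.5, 5, 0, 0, 0, 0, 0, -0.5, 5, 0, 0, 0, 0, 0, -0.5, 5, 0, 0, 0, 0, 0, -0.5, 5, 0, 0, 0, 0, 0, -0.5, 5, 0, 0, 0, 0, 0, -0.5, 5, 0, 0, 0, 0, 0, -0.5, 5, 0, 0, 0, 0, 0, -0.5, 5, 0, 0, 0, 0, 0, -0.5, 5, 0, 0, 0, 0, 0, -0.5, 5, 0, 0, 0, 0, 0, -0.5, 5, 0, 0, 0, 0, 0, -0.5, 5, 0, 0, 0, 0, 0, -0.5, 5, 0, 0, 0, 0, 0, -0.5, 5, 0, 0, 0, 0, 0, -0.25, 5, 0, 0, 0, 0, 0, -0.15, 5, 0, 0, 0, 0, 0, 0, 5, 0, 0, 0, 0, 0, 0]' 90
python3 -c "
from plant import ctrl; import numpy as np; s=ctrl.observe(); print(s['wrist_torque'],s['qpos'],2*np.arctan2(s['tcp_rot'][2],s['tcp_rot'][1])%6.283-np.pi)"
```

```text
time_s: 14.77
tcp_pos: [502.8, -0.7, 109.4]
tcp_rot: [0.002, -0.153, 0.988, 0.0]
wrist_force: [-1.0, 3.7, 6.6]
grip_width: 10.2
gripper_force: 88.4
[0.56397548 0.04891921 0.08156999] [-1.59273598e-01  7.81701609e-02  1.96714760e+00  1.52134052e-03
  1.09269619e+00 -2.03744192e+00] 0.30667445334426136
```

In the tool's units: -0.03 rad is -0.15.

```bash
python3 inch.py '[5, 0, 0, 0, 0, 0, -0.15, 5, 0, 0, 0, 0, 0, -0.15, 5, 0, 0, 0, 0, 0, 0, 5, 0, 0, 0, 0, 0, 0]' 90
python3 -c "
from plant import ctrl; import numpy as np; s=ctrl.observe(); print(s['wrist_torque'],s['qpos'],2*np.arctan2(s['tcp_rot'][2],s['tcp_rot'][1])%6.283-np.pi)"
```

```text
time_s: 15.1
tcp_pos: [502.7, -0.6, 109.4]
tcp_rot: [0.002, -0.182, 0.983, 0.0]
wrist_force: [-1.0, 3.0, 6.1]
grip_width: 10.8
gripper_force: 88.5
[ 0.68098964  0.22776177 -0.23306014] [-1.59292443e-01  7.81346708e-02  1.96719985e+00  1.82599197e-03
  1.09294831e+00 -2.09708389e+00] 0.3661580816612302
```

The torque reversed to -0.23 N m, so the plug is on its home stop. Next I'll recentre the key in its play and draw it straight up.

In the tool's units: 0.1 rad is 0.5.

```bash
python3 inch.py '[5, 0, 0, 0, 0, 0, 0.5, 5, 0, 0, 0, 0, 0, 0.5, 5, 0, 0, 0, 0, 0, 0, 5, 0, 0, 0, 0, 0, 0]' 90
python3 inch.py '[5, 0, 0, -0.06, 0, 0, 0, 5, 0, 0, -0.12, 0, 0, 0, 5, 0, 0, -0.12, 0, 0, 0, 5, 0, 0, -0.12, 0, 0, 0, 5, 0, 0, -0.12, 0, 0, 0, 5, 0, 0, 0, 0, 0, 0]' 90
python3 inch.py '[5, 0, 0, -0.16, 0, 0, 0, 5, 0, 0, -0.3, 0, 0, 0, 5, 0, 0, -0.4, 0, 0, 0, 5, 0, 0, -0.4, 0, 0, 0, 5, 0, 0, 0, 0, 0, 0, 5, 0, 0, 0, 0, 0, 0]' 90
python3 - <<'E'
from h import *
c=shot('wrist','w8'); s=ctrl.observe(); print(s['tcp_pos'],s['qpos'],2*np.arctan2(s['tcp_rot'][2],s['tcp_rot'][1])%6.283-np.pi)
E
```

```text
time_s: 15.43
tcp_pos: [502.9, -1.4, 109.4]
tcp_rot: [0.002, -0.083, 0.997, -0.0]
wrist_force: [-0.8, 0.4, 5.5]
grip_width: 10.4
gripper_force: 88.4
time_s: 15.93
tcp_pos: [501.3, -1.4, 135.7]
tcp_rot: [0.0, -0.083, 0.997, -0.0]
wrist_force: [1.2, 0.6, -0.2]
grip_width: 10.1
gripper_force: 87.9
time_s: 16.43
tcp_pos: [501.5, -1.4, 198.2]
tcp_rot: [0.001, -0.083, 0.997, -0.0]
wrist_force: [-1.0, 0.6, -1.5]
grip_width: 10.5
gripper_force: 87.9
[500.6629735   -1.23812985 196.90713462] [-1.60014802e-01 -3.32042647e-02  1.90094997e+00 -1.66740094e-04
  1.27469734e+00 -1.89755081e+00] 0.16678840218278257
```

View pics/w8.png

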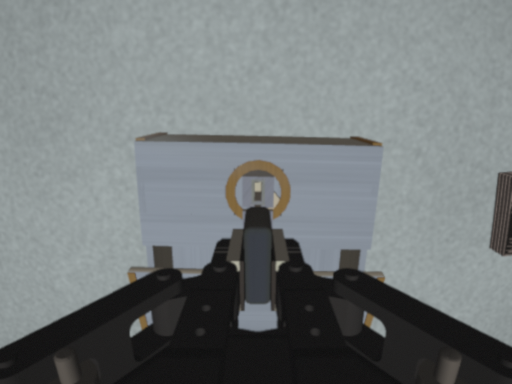

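The key is out. The plug is home with its slot at (257,190), the lid is ajar with its edge at row 270, and the key tip is at (257,208). Now I'll carry the key to the stand.

```bash
python3 inch.py '[5, 0.02, -0.4, 0, 0, 0, 0, 5, 0.026, -0.72, 0, 0, 0, 0, 5, 0.026, -0.72, 0, 0, 0, 0, 5, 0.026, -0.72, 0, 0, 0, 0, 5, 0.026, -0.72, 0, 0, 0, 0, 5, 0.026, -0.72, 0, 0, 0, 0, 5, 0.026, -0.72, 0, 0, 0, 0, 5, 0.026, -0.72, 0, 0, 0, 0, 5, 0.026, -0.72, 0, 0, 0, 0, 5, 0.02, -0.64, 0, 0, 0, 0, 5, 0, 0, 0, 0, 0, 0.5425, 5, 0, 0, 0, 0, 0, 0.5425, 5, 0, 0, 0, 0, 0, 0.5425, 5, 0, 0, 0, 0, 0, 0.5425, 5, 0, 0, 0, 0, 0, 0, 5, 0, 0, 0, 0, 0, 0]' 90
python3 - <<'E'
from h import *
c=shot('wrist','w9'); s=ctrl.observe(); print(s['tcp_pos'],2*np.arctan2(s['tcp_rot'][2],s['tcp_rot'][1])%6.283-np.pi)
print(project(c,[[507.4,-328.2,45]]))
im=c['image'][60:360,130:430]; cv2.imwrite('pics/w9c.png',cv2.resize(im,(600,600),interpolation=cv2.INTER_CUBIC)[:,:,::-1])
E
```

```text
time_s: 17.82
tcp_pos: [544.5, -338.0, 195.4]
tcp_rot: [-0.001, 0.132, 0.991, 0.001]
wrist_force: [-0.2, -1.0, 0.3]
grip_width: 10.8
gripper_force: 88.1
[ 544.73937803 -338.03515474  195.75966242] -0.26375876750472926
[[256.1448651  142.74542582]]
```

View pics/w9c.png

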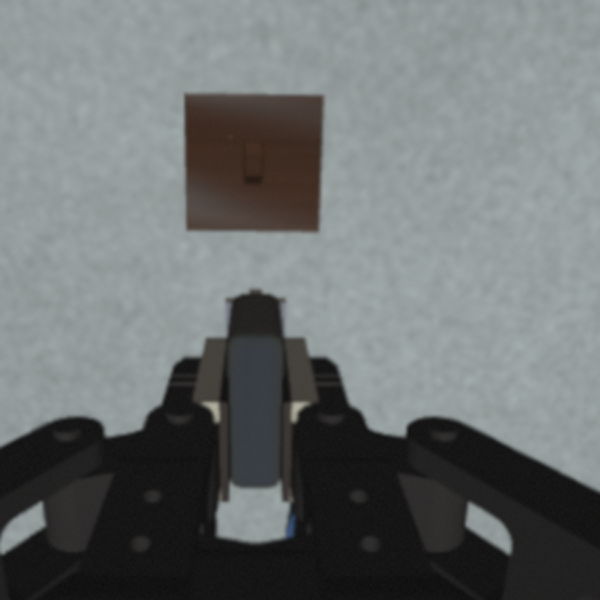

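The empty stand slot is at crop (253,161) and the blade tip at crop (256,292). The tool is aligned with the stand.

```bash
python3 - <<'E'
from h import *
c=load('w9'); a=-.264+np.pi; ax=np.array([np.cos(a),np.sin(a)]); ay=np.array([np.sin(a),-np.cos(a)]); T=np.array([544.6,-338.0])
f=lambda p,z:[np.round([(q[:2]-T)@ax,(q[:2]-T)@ay],1) for q in onplane(c,[(130+p[0]/2,60+p[1]/2)],z)]
print('slot',f((253.5,161),45)); ms=stand(c,(190,90,310,190)); r=cv2.minAreaRect(cv2.findContours(ms,0,1)[0][0]); print(r)
P=onplane(c,cv2.boxPoints(r),45); print('stand',P.mean(0),np.linalg.norm(np.diff(P,axis=0),axis=1),(P.mean(0)[:2]-T)@ax,(P.mean(0)[:2]-T)@ay)
for z in(132,134,137): print('tip front edge',f((256,290),z))
# same for the lock view w8: tip px
E
```

```text
slot [array([40.4,  0.3])]
((256.5, 141.0), (66.0, 67.0), 90.0)
stand [ 506.60515916 -327.65858016   45.        ] [57.33092774 57.62567232 60.18653396] 39.377000757314946 0.06860280545063355
tip front edge [array([8.2, 1. ])]
tip front edge [array([8.9, 1. ])]
tip front edge [array([9.8, 1. ])]
```

In the tool's units: 8 mm is 0.16, -0.5 mm is -0.01.

```bash
python3 inch.py '[5, 0.36, -0.01, 0, 0, 0, 0, 5, 0.36, 0, 0, 0, 0, 0, 5, 0, 0, 0.5, 0, 0, 0, 5, 0, 0, 0.6, 0, 0, 0, 5, 0, 0, 0.4, 0, 0, 0, 5, 0, 0, 0.16, 0, 0, 0, 5, 0, 0, 0, 0, 0, 0, 5, 0, 0, 0, 0, 0, 0]' 90
python3 inch.py '[5, 0, 0, 0.06, 0, 0, 0, 5, 0, 0, 0.06, 0, 0, 0, 5, 0, 0, 0.06, 0, 0, 0, 5, 0, 0, 0.06, 0, 0, 0, 5, 0, 0, 0, 0, 0, 0]' 90
```

```text
time_s: 18.53
tcp_pos: [510.6, -329.5, 114.5]
tcp_rot: [-0.0, 0.133, 0.991, 0.0]
wrist_force: [0.7, -0.8, 0.3]
grip_width: 10.6
gripper_force: 88.1
time_s: 18.95
tcp_pos: [510.3, -329.4, 101.9]
tcp_rot: [-0.0, 0.133, 0.991, 0.0]
wrist_force: [-0.9, -1.0, -0.1]
grip_width: 10.5
gripper_force: 88.1
```

The tip is about 5 mm into the slot with no force. Continuing down.

```bash
python3 inch.py '[5, 0, 0, 0.08, 0, 0, 0, 5, 0, 0, 0.08, 0, 0, 0, 5, 0, 0, 0.08, 0, 0, 0, 5, 0, 0, 0.08, 0, 0, 0, 5, 0, 0, 0, 0, 0, 0]' 90
python3 inch.py '[5, 0, 0, 0.04, 0, 0, 0, 5, 0, 0, 0.04, 0, 0, 0, 5, 0, 0, 0.02, 0, 0, 0, 5, 0, 0, 0, 0, 0, 0]' 90
```

```text
time_s: 19.37
tcp_pos: [509.9, -329.0, 84.9]
tcp_rot: [-0.001, 0.133, 0.991, 0.001]
wrist_force: [-0.7, -0.2, -0.5]
grip_width: 10.8
gripper_force: 88.1
time_s: 19.7
tcp_pos: [510.4, -329.4, 81.1]
tcp_rot: [-0.0, 0.133, 0.991, 0.0]
wrist_force: [-0.7, -0.6, -1.0]
grip_width: 10.5
gripper_force: 88.1
```

In the tool's units: 1 mm is 0.02.

```bash
python3 inch.py '[5, 0, 0, 0.02, 0, 0, 0, 5, 0, 0, 0.02, 0, 0, 0, 5, 0, 0, 0.02, 0, 0, 0, 5, 0, 0, 0, 0, 0, 0]' 90
python3 inch.py '[5, 0, 0, 0.02, 0, 0, 0, 5, 0, 0, 0, 0, 0, 0]' 90
```

```text
time_s: 20.03
tcp_pos: [510.8, -329.7, 79.5]
tcp_rot: [0.0, 0.133, 0.991, -0.0]
wrist_force: [-2.5, 1.6, 6.2]
grip_width: 10.6
gripper_force: 89.4
time_s: 20.2
tcp_pos: [510.8, -329.8, 79.4]
tcp_rot: [0.0, 0.133, 0.991, -0.0]
wrist_force: [-4.4, 4.4, 12.0]
grip_width: 10.7
gripper_force: 90.3
```

Seated at 79.4, as predicted. I'll relax, open, retreat straight up and check.

In the tool's units: -30 mm is -0.6, -20 mm is -0.4.

```bash
python3 inch.py '[5, 0, 0, -0.024, 0, 0, 0, 5, 0, 0, 0, 0, 0, 0, 60, 0, 0, 0, 0, 0, 0, 60, 0, 0, 0, 0, 0, 0, 60, 0, 0, 0, 0, 0, 0, 60, 0, 0, 0, 0, 0, 0, 60, 0, 0, 0, 0, 0, 0, 60, 0, 0, -0.4, 0, 0, 0, 60, 0, 0, -0.6, 0, 0, 0, 60, 0, 0, -0.6, 0, 0, 0, 60, -0.2, 0, -0.6, 0, 0, 0, 60, -0.4, 0, 0, 0, 0, 0, 60, 0, 0, 0, 0, 0, 0, 60, 0, 0, 0, 0, 0, 0]' 90
python3 - <<'E'
from h import *
c=shot('wrist','w10'); u,v=project(c,[[507.4,-328.2,89]])[0].astype(int); print(u,v)
m,r,p=head(c,(u-30,v-40,u+30,v+35)); P=onplane(c,cv2.boxPoints(r),89); print(r,P.mean(0),yawof(P),np.linalg.norm(np.diff(P,axis=0),axis=1))
W=bydepth(c,[(u,v+k) for k in range(-20,25,5)]); print(W.round(0))
for n in('scene','side'):
    d=shot(n,n+'E'); o=load(n+'0'); 
    df=np.abs(d['image'].astype(int)-o['image']).max(2)
    for nm,P in (('far',[704,-327,30]),('near',[700,320,30]),('coast',[482,312,20])):
        a,b=project(d,[P])[0].astype(int); print(n,nm,(df[b-25:b+25,a-25:a+25]>25).sum())
    print(bydepth(d,[project(d,[[570,0,100]])[0]]))
E
```

```text
time_s: 21.37
tcp_pos: [539.8, -337.5, 188.5]
tcp_rot: [0.0, 0.133, 0.991, -0.0]
wrist_force: [-0.1, 0.8, -1.1]
grip_width: 59.8
gripper_force: 0.0
257 155
((257.0, 149.0), (34.0, 14.0), 90.0) [ 502.72946507 -327.05388404   89.        ] -0.2622461354265213 [ 9.90497591 24.39225041 10.1656537 ]
[[ 493. -324.   88.]
 [ 496. -325.   89.]
 [ 500. -326.   89.]
 [ 503. -327.   89.]
 [ 507. -328.   88.]
 [ 510. -329.   88.]
 [ 514. -330.   88.]
 [ 517. -331.   89.]
 [ 521. -332.   89.]]
scene far 0
scene near 0
scene coast 0
[[573.74064597   4.60067177 105.05542602]]
side far 0
side near 0
side coast 0
[[566.39880278   9.95661335 107.97015316]]
```

```bash
python3 -c "
from plant import ctrl; print(ctrl.close_job())"
```

```text
the job is handed in; nothing more can be done
None
```

Job handed in at about 21.5 s of robot time: the key is back upright and fully in its stand (head top at 88–89 mm), the plug is home, the lid is ajar, and the cups and coasters show no change in either camera; I viewed 12 pictures, two over the limit of 10.

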